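# Bring the marked spot of a sample under the dosing needle and lower the needle

### The job

On the contact-angle instrument, slide the sample carrier (the plate with the upright fin) along the stage, without lifting it, until the centre of its ring mark sits straight under the needle tip, and let go of it. Then push the needle head down to its stop by the round pad on top, with the mark still under the needle. Nothing may touch the needle, and everything else on the bench stays where it is.

Things in the scene. Friction and masses are not known exactly. Their poses are not given: they have to be found in the camera images.
- instrument: Fixed instrument. Origin on the table (z = 0) straight below the needle, z up. In mm about it: black plinth x -240..130, y -420..250, top 60 high; on it a flat dark steel stage x -220..110, y -140..220, top 66 high; black column x -35..75, y 150..230, 340 high; camera with lens along y at x = 0 (35 either side), y -400..-200, 160 high.
- carrier: Loose aluminium sample carrier, 0.4 kg: plate 130 (x) x 80 (y) x 12 (z) mm, origin at the centre of its underside, lying on the stage. An upright fin for gripping stands on it, centred at x = -35 mm: 40 long (x), 12 thick (y), top 59 mm above the underside. A white sample patch with the ring mark is at the +x end.
- carrier_mark (a point): Centre of the ring mark on the carrier: a black ring 26 mm across (18 mm inside) with a dot in the middle, on the white patch on the carrier's top, at (35, 0, 12.5) mm in the carrier's frame.
- carrier_fin (a point): Grip point in the middle of the fin, at (-35, 0, 40) mm in the carrier's frame, 19 mm below the fin's top.
- needle: Thin steel needle, pointing straight down below the needle head; origin at its tip. It moves up and down with the head only. With the head up the tip is 108 mm above the table (42 mm above the stage); with the head at its stop 86 mm, 8 mm clear of the carrier's plate.
- head_pad (a point): Centre of the top of the round pad, 44 mm in diameter, on the needle head, straight above the needle tip; 233 mm above the table with the head up.
- head_under (a point): On the needle axis at the underside of the grey needle head, a beam over the stage from the column: in the instrument's frame x -60..25, y -30..150 mm, 55 thick, underside 158 mm above the table with the head up. With the mark under the needle, a gripper held upright on the fin would strike it; one leaning back to the robot clears it.
- head (a joint): Downward travel of the needle head: 0 = up, 0.022 m = down at its stop. It stays where it is left; about 5 to 8 N moves it.
- blank: Loose bystander: bare aluminium plate without fin, 60 x 90 x 12 mm, lying on the plinth; origin at the centre of its underside.
- weight: Loose bystander: steel cylinder, 44 mm in diameter, 50 mm high, upright on the stage; origin at its foot.
- lens_cap: Loose bystander: black disc, 64 mm in diameter, 12 mm thick, on the stage; origin under its centre.
- bottle: Loose bystander: white bottle, 64 mm in diameter, 150 mm high, on the table; origin at its foot.
- dish: Loose bystander: shallow glass dish, 100 mm across, 18 mm high, on the plinth; origin under its centre.
- tray: Loose bystander: grey divided tray 200 x 100 x 35 mm on the table; origin under its centre.
- driver: Loose bystander: screwdriver with black handle lying on the table.

How it is judged:
On the way, in this order (a step that is already met when the one before it is completed fails the run):
1. the ring mark's centre is within 6 mm of straight under the needle tip, the carrier flat on the stage, still and let go, the head still up (less than 8 mm down) (horizontal distance between carrier_mark and needle below 0.006 m and linear speed of carrier below 0.01 m/s and contact force between the fingers and carrier below 0.3 N and value of joint head below 0.008 m and z of carrier in the frame of instrument below 0.069 m), for 0.2 s.
2. the head is pushed down to within 2.5 mm of its stop, the mark still within 6 mm of under the needle (value of joint head above 0.0195 m and horizontal distance between carrier_mark and needle below 0.006 m), for 0.1 s.
At the end, for the whole second after the job is handed in: The carrier lies flat and still on the stage with its ring mark's centre within 6 mm (horizontally) of the needle tip, and the needle head is down within 2.5 mm of its stop (all of step 2 and linear speed of carrier below 0.01 m/s and angle between carrier's own z axis and vertical below 0.03 rad and z of carrier in the frame of instrument below 0.069 m); the robot touches nothing.
It fails at once if the carrier is lifted more than 12 mm off the stage (z of carrier in the frame of instrument above 0.078 m).
It fails at once if something presses on the needle with more than 1 N (contact force between needle and anything else above 1 N).
It fails at once if a bystander is moved more than 20 mm (distance of any of blank, weight, lens_cap, bottle, dish, tray, driver from where it was at the start of the episode above 0.02 m).
It also fails if it takes over 51 s, if anything falls off the work surface, if the arm or the gripper's body presses on something with over 40 N, if the wrist force passes 120 N, or if a joint passes its speed limit or range.

### The arm

A 6-joint arm with a two-finger parallel gripper is mounted at the origin on the work surface. World frame = base frame: x ahead of the robot, y to its left, z up, the work surface at z = 0. Lengths are in m, angles in rad, forces in N, time in s.
With the tool pointing down it reaches from about 0.325 to 0.85 m from the base axis. Payload 4.4 kg.
Tool frame: the origin (TCP) lies midway between the tips of the shut fingers; the grasp point (between the pads) lies 19 mm behind it (bot.pinch_z is the distance from the TCP to the grasp point, in m); z points along the fingers, y is the line along which they close (so a half turn about z gives the same grasp; the last joint's range is limited). The gripper opens to 94 mm and grips with 3 to 60 N. Pads are 16 mm wide; open, the fingers measure 119 mm over their backs; the gripper's body (75 mm by 177 mm) begins 78 mm behind the grasp point.
Start: joints at [-1.44, 0.207, 1.542, -0, 1.393, -0.15], TCP at [0.159, -0.552, 0.205] pointing down, gripper open.
Joint ranges: [-2.73, 2.73], [-0.86, 2.22], [0.23, 2.46], [-1.11, 4.25], [0.08, 2.63], [-2.82, 2.82]. Speed limits (rad/s): [2.79, 2.79, 3.14, 3.14, 3.14, 3.14].

### API

Orientations are given as a rotation vector (axis times angle).
In Python, from workcell import status, imaging, bot gives the robot as it stands.
- The arm moves only by the tool arm_command, never from a script. Its argument "motion" is a list that holds one entry, the list of rows, each a list of 6 numbers: the shift along the tool's x, y, z in units of 30 cm (1.0 is 30 cm), then the turn, a rotation vector about the tool's x, y, z in units of 180 degrees (1.0 is 180 degrees). In form: [[[dx, dy, dz, ax, ay, az], ...]]. A call has 1 to 10 rows; each row is the pose to reach, as a shift and turn from the pose commanded when the call began, along the tool's axes at that moment, turning the shorter way round; what a row does not reach only later rows make up. A row lasts 1/10 s, in which the tool goes at most 50 mm and 8.59 degrees, less where a joint would pass 70% of its speed; a pose out of reach is approached as far as the arm can. A call with a number of a shift or a turn outside -1 to 1 is refused whole. A call with a gripper value outside its range is refused whole. "jaw" is the opening, from 0 (shut) to 1 (fully open), set as the call begins (left out, the last holds). The fingers move at their own pace and stop on an object; the grip force is fixed at half the most. Time passes only in rows, so rows that repeat a pose let the fingers close. It gives the time, the measured TCP pose, the force, the opening and the grip force at its end, in the units of the state.
- status.get_state(): the state, without advancing time (a new reading comes with each control period).
- imaging.grab_frame(name): name is "side" or "top"; returns the picture (480x640x3 uint8, red, green, blue); there is no depth.
- imaging.get_calibration(name): a dict with "fx", "fy", "cx", "cy" (pixels), "k1" (the pictures are not rectified: a ray, as slopes to the right and down, at radius r is drawn at 1 + k1 r^2 times it, then the intrinsics apply), "R" (3x3) and "t" (3): a world point X has camera coordinates R X + t. Camera axes: x right, y down, z forward; pixel columns grow to the right and rows downward; lengths in m; the calibration is good to about 2 mm. A picture is of the moment at which its call begins. get_calibration takes no time and is no camera call.
- bot.sign_off(): hands the job in; it is judged then, once.
The state is a dict: "clock": time; "qpos": joint angles; "joint_vel": joint speeds; "joint_torque": joint torques, N m; "tcp_pos": TCP position; "ee_rot": TCP orientation; "contact_force": force on the tool from outside, world axes, zero at the start; "ft_torque": the same for the moment, N m; "finger_gap": finger opening in m; "finger_force": force on a finger pad.
Only numpy, scipy, OpenCV 4.12 (cv2) and the standard library are available. Lean on these libraries where they do the work, as an engineer would, in place of code of your own. Each camera call takes 0.05 s, during which the arm holds its last target. There are 200 camera calls.

## Working session

There is one attempt and no reset: what is moved stays moved. The work goes in short steps, Python scripts to look and compute and a tool call to move; the robot and the scene stay as the last step left them, time stands still between calls to the robot, and variables do not carry over. Pictures are saved under pics/ and viewed, at most 10 in all, crops included, and the job is handed in when it is done.

Besides the shell and the picture viewer there is one more tool, called as name([rows], argument=value, ...), one row to a line, values as JSON. arm_command: Moves the arm, as the interface text tells. Shifts and turns lie within -1 to 1; 1 stands for 30 cm of shift or 180 degrees of turn. Its arguments: {"type":"object","properties":{"motion":{"type":"array"},"jaw":{"type":"number"}},"required":["motion"]}

```bash
mkdir -p pics
python3 - <<'E'
from workcell import status, imaging, bot
import cv2
for n in("side","top"):
    im=imaging.grab_frame(n); cv2.imwrite(f"pics/{n}0.png",im[:,:,::-1])
    print(imaging.get_calibration(n))
print(status.get_state())
E
```

```text
{'fx': 530.9514900319487, 'fy': 530.9514900319487, 'cx': 318.07801699099235, 'cy': 237.30258981077353, 'k1': 0.005028811138002005, 'R': array([[-0.71312411, -0.7009602 ,  0.0104307 ],
       [-0.51928758,  0.51818639, -0.67957581],
       [ 0.47095055, -0.49003843, -0.73353113]]), 't': array([0.36907503, 0.43155265, 1.13787082])}
{'fx': 567.4414278705366, 'fy': 567.4414278705366, 'cx': 322.1042837452134, 'cy': 239.0122792785589, 'k1': 0.019571064468039724, 'R': array([[-2.06325139e-02, -9.99786030e-01, -1.48095888e-03],
       [-9.93480088e-01,  2.06684542e-02, -1.12116587e-01],
       [ 1.12123206e-01, -8.41943873e-04, -9.93693956e-01]]), 't': array([-0.05424548,  0.55480884,  1.91770672])}
{'clock': 0.1, 'qpos': array([-1.44049450e+00,  2.07340154e-01,  1.54279439e+00, -9.05662224e-06,
        1.39350364e+00, -1.50508906e-01]), 'joint_vel': array([ 0.00068713, -0.00292285, -0.00215898, -0.00029912,  0.00128501,
        0.0004483 ]), 'joint_torque': array([ 3.35582843e-05, -3.71861386e+01, -2.82293344e+01,  7.01004337e-02,
        3.11313174e-02, -4.83490248e-05]), 'tcp_pos': array([ 0.15923828, -0.55175504,  0.2044118 ]), 'ee_rot': array([-3.10865160e+00, -4.39364859e-01, -1.84513689e-05]), 'contact_force': array([ 0.06125686, -0.38171542, -0.59906036]), 'ft_torque': array([-0.02300907, -0.0428348 , -0.00435382]), 'finger_force': 0.0, 'finger_gap': 0.09421612718791933}
```

View pics/top0.png

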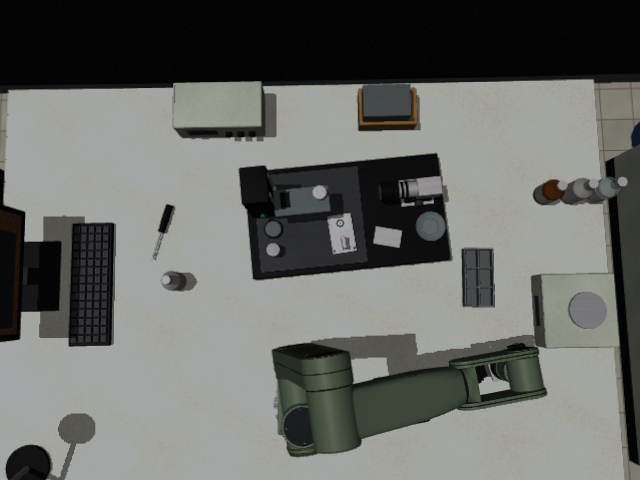

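View pics/side0.png

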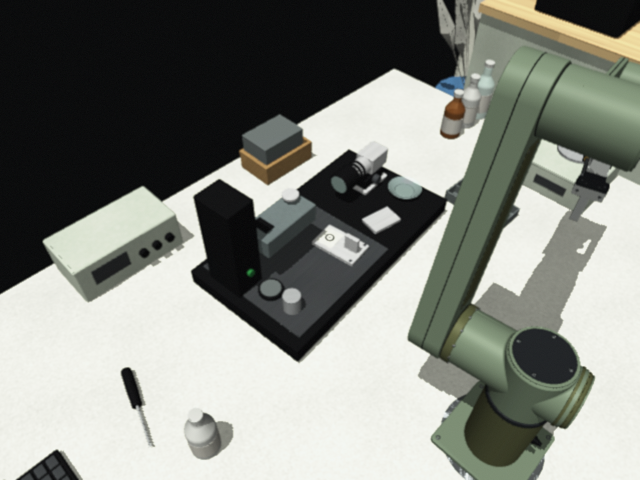

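The top view shows the instrument nearly aligned with the world: column at (257,190), pad (319,192), carrier ring (340,223) and fin (347,242). The side view shows the pad at (290,196) and the ring at (330,238). I'll zoom in on both.

Run:
```python
import cv2,numpy as np
t=cv2.imread("pics/top0.png");s=cv2.imread("pics/side0.png")
a=cv2.resize(t[170:270,290:390],None,fx=4,fy=4,interpolation=cv2.INTER_NEAREST)
b=cv2.resize(s[180:280,270:370],None,fx=4,fy=4,interpolation=cv2.INTER_NEAREST)
cv2.imwrite("pics/crop.png",np.hstack([a,b]))
```

```text
(no output)
```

View pics/crop.png

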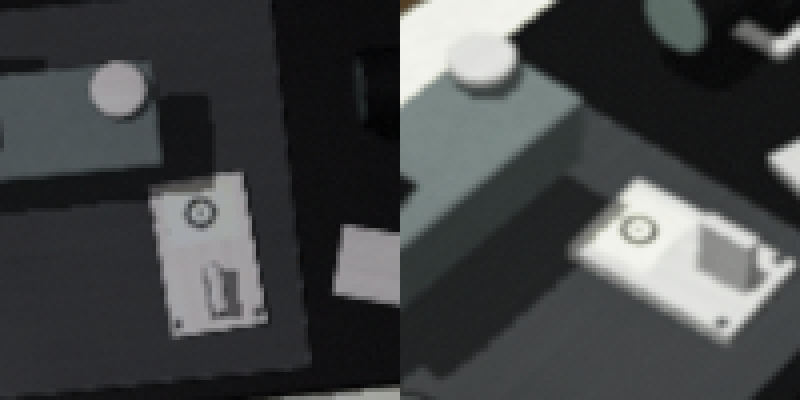

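The crop shows the ring at about (339.8,222.5) in top and (328.9,236.7) in side. The pad disc is at about (319,191) in top and (290.5,193.7) in side, and the fin stands in both. Next: refine with masks and locate in 3D.

```bash
cat > h.py <<'E'
import cv2,numpy as np
from scipy.optimize import least_squares
from scipy.spatial.transform import Rotation as Ro
from workcell import status, imaging, bot
C={n:imaging.get_calibration(n) for n in("side","top")}
def proj(n,X):
    c=C[n];p=c["R"]@X+c["t"];s=p[:2]/p[2];s=s*(1+c["k1"]*(s@s));return np.array([c["fx"]*s[0]+c["cx"],c["fy"]*s[1]+c["cy"]])
def ray(n,uv,z):
    return least_squares(lambda q:proj(n,np.array([q[0],q[1],z]))-uv,[.5,0]).x
def tri(a,b):
    r=least_squares(lambda X:np.r_[proj("side",X)-a,proj("top",X)-b],[.5,0,.1]);return r.x,r.fun
E
python3 - <<'E'
from h import *
t=cv2.imread("pics/top0.png");s=cv2.imread("pics/side0.png")
for n in C: print(n,'cam',-C[n]["R"].T@C[n]["t"])
def blobs(im,th,box,inv=False):
    g=cv2.cvtColor(im,6);u0,v0,u1,v1=box;m=(g[v0:v1,u0:u1]>th).astype(np.uint8)
    if inv:m=1-m
    k,l,st,c=cv2.connectedComponentsWithStats(m)
    for i in range(1,k):
        if st[i,4]>8: print(' ',st[i,[0,1]]+[u0,v0],st[i,2:],c[i]+[u0,v0])
print('pad top');blobs(t,150,(308,180,332,204))
print('pad side');blobs(s,170,(275,182,305,206))
print('ring top');blobs(t,140,(334,217,346,229),True)
print('ring side');blobs(s,150,(322,230,336,244),True)
print('stage/plinth');g=cv2.cvtColor(t,6)
w=(g>90).astype(np.uint8)
# plinth outline
m=((g<75)).astype(np.uint8);m[:140]=0;m[290:]=0;m[:,:230]=0;m[:,455:]=0
m=cv2.morphologyEx(m,3,np.ones((15,15)));cs,_=cv2.findContours(m,0,2);c=max(cs,key=cv2.contourArea);print(cv2.approxPolyDP(c,8,True)[:,0])
pr=np.array([319,191.3]);ps=np.array([290.5,193.7]);rt=np.array([339.8,222.5]);rs=np.array([328.9,236.7])
print('pad',tri(ps,pr),ray("top",pr,.233),ray("side",ps,.233))
print('ring',tri(rs,rt),ray("top",rt,.0785),ray("side",rs,.0785))
# carrier corners from top crop (bottom ones) and instrument stage right edge
f=lambda x,y:(290+x/4-.5,170+y/4-.5)
for k,p,z in[("BL",(171,337),.078),("BR",(267,322),.078),("TR",(240,172),.078),("TL",(150,187),.078),("stageR1",(272,0),.066),("stageR2",(309,366),.066)]:print(k,ray("top",np.array(f(*p)),z))
E
```

```text
side cam [-0.04858465  0.59268262  1.1240867 ]
top cam [ 0.33505289 -0.06408631  1.96773652]
pad top
  [313 186] [ 12  12 110] [318.74545455 191.73636364]
pad side
  [275 182] [ 30  21 429] [286.56177156 190.002331  ]
ring top
  [334 217] [11 11 63] [339.20634921 221.53968254]
ring side
  [322 230] [ 3  5 12] [322.83333333 231.58333333]
stage/plinth
[[436 154]
 [240 168]
 [253 278]
 [449 260]
 [442 186]
 [415 194]
 [417 177]
 [441 178]]
pad (array([ 0.67871697, -0.06059007,  0.22992199]), array([-0.63698269, -0.10745552,  0.52850107,  0.61266936])) [ 0.68007454 -0.05899422] [ 0.67481791 -0.05918832]
ring (array([ 0.60235704, -0.12633333,  0.08082667]), array([-0.04112615, -0.00731439,  0.03169624,  0.04158906])) [ 0.60282996 -0.12630698] [ 0.6037121  -0.12799576]
BL [ 0.49802821 -0.09855921]
BR [ 0.50894303 -0.17906779]
TR [ 0.63621886 -0.15980797]
TL [ 0.62503686 -0.08375639]
stageR1 [ 0.78619281 -0.19160058]
stageR2 [ 0.47224952 -0.21401355]
```

Run:
```python
from h import *
t=cv2.imread("pics/top0.png");s=cv2.imread("pics/side0.png")
g=cv2.GaussianBlur(cv2.cvtColor(t,6),(3,3),0).astype(float)
def edge(p0,p1,n=40,h=6,f0=.1,f1=.9):
    p0,p1=map(np.array,(p0,p1));d=(p1-p0)/np.linalg.norm(p1-p0);nn=np.array([-d[1],d[0]]);out=[]
    k=np.linspace(-h,h,8*h+1)
    for f in np.linspace(f0,f1,n):
        q=p0+f*(p1-p0);P=(q+k[:,None]*nn).astype(np.float32)
        v=cv2.remap(g.astype(np.float32),P[:,:1].copy(),P[:,1:].copy(),1)[:,0];dv=np.abs(np.gradient(v));i=dv.argmax()
        if dv[i]>2: out.append(q+k[i]*nn)
    return np.array(out)
A,B,D,E_=[(436,154),(240,168),(253,278),(449,260)][0:4]
L=[]  # world pts, axis, value
for p,q,z,ax,val,r in[((270,166),A,.06,0,.13,(0.05,.95)),(B,D,.06,1,.25,(.45,.95)),(D,E_,0.,0,-.24,(.05,.95)),(E_,A,.06,1,-.42,(.05,.95)),((358,166),(367,261),.066,1,-.14,(.1,.95))]:
    for e in edge(p,q,f0=r[0],f1=r[1],h=4): L.append((ray("top",e,z),ax,val))
P=np.array([l[0] for l in L]);ax=np.array([l[1] for l in L]);val=np.array([l[2] for l in L])
def res(q):
    c,s_=np.cos(q[2]),np.sin(q[2]);d=P-q[:2];loc=np.c_[c*d[:,0]+s_*d[:,1],-s_*d[:,0]+c*d[:,1]]
    return loc[np.arange(len(P)),ax]-val
r=least_squares(res,[.68,-.06,.07],loss='soft_l1',f_scale=.002);print('instr',r.x)
for a in sorted(set(zip(ax,val))): k=[i for i in range(len(P)) if(ax[i],val[i])==a];print(a,len(k),np.median(res(r.x)[k]))
# pad ellipses
for n,im,box,th in(("top",t,(310,182,330,202),130),("side",s,(280,188,302,206),185)):
    u0,v0,u1,v1=box;gg=cv2.cvtColor(im,6)[v0:v1,u0:u1];big=cv2.resize(gg,None,fx=8,fy=8,interpolation=2);m=(big>th).astype(np.uint8)
    cs,_=cv2.findContours(m,0,1);
    for c in cs:
        if cv2.contourArea(c)>3000:
            e=cv2.fitEllipse(c);uv=(np.array(e[0])+.5)/8-.5+[u0,v0];print(n,uv,np.array(e[1])/8,ray(n,uv,.233))
    if n=="side":print(gg[:, ::2])
```

```text
instr [ 0.6781817  -0.05991359  0.07972638]
(np.int64(0), np.float64(-0.24)) 40 0.0008397458500088717
(np.int64(0), np.float64(0.13)) 40 -0.0010216290985846505
(np.int64(1), np.float64(-0.42)) 39 -0.0009780368548566454
(np.int64(1), np.float64(-0.14)) 40 0.0007158515547621425
(np.int64(1), np.float64(0.25)) 40 8.900662849081753e-05
top [318.84416294 191.74976826] [12.60500717 12.99614334] [ 0.67866634 -0.05848198]
side [288.36458683 193.04550648] [12.81973743 20.20764351] [ 0.68028118 -0.057086  ]
[[238 238 237 234 228 230 231 236 213  98  22]
 [239 238 234 227 223 224 225 226 174  36  17]
 [241 238 229 223 224 223 221 223 193  68  18]
 [241 232 224 224 224 223 222 223 219 130  18]
 [239 226 224 223 224 223 223 225 227 171  22]
 [239 226 225 223 223 224 224 226 227 181  29]
 [239 224 224 222 222 224 225 226 226 179  33]
 [238 216 224 223 223 225 226 225 223 167  48]
 [238 206 222 224 224 225 226 223 215 137  74]
 [229 179 217 224 226 227 225 221 196  98  87]
 [178 138 196 221 227 226 221 208 155  73  85]
 [141 118 151 198 209 212 198 168 104  64  95]
 [130 124 112 146 156 163 146 116  72  65 107]
 [128 127  91  96 117 115 101  80  64  70 121]
 [131 128 108  81  75  73  70  63  64  91 126]
 [129 130 128 107  67  66  66  65  80 120 131]
 [130 131 132 126  92  89  88  87 106 131 132]
 [131 131 131 130 123 123 123 122 124 132 130]]
```

```bash
cat >> h.py <<'E'
def Rt(yaw,tilt):
    c,s,C_,S=np.cos(yaw),np.sin(yaw),np.cos(tilt),np.sin(tilt)
    return np.array([[c*C_,s,c*S],[s*C_,-c,s*S],[S,0,-C_]])
def move(p,R,p0=None,R0=None):
    st=status.get_state();p0=st["tcp_pos"] if p0 is None else p0;R0=Ro.from_rotvec(st["ee_rot"]).as_matrix() if R0 is None else R0
    d=R0.T@(p-p0)/.3;a=Ro.from_matrix(R0.T@R).as_rotvec()/np.pi
    print(np.round(np.r_[d,a],4))
yaw=np.radians(7.7);tilt=np.radians(35);RG=Rt(yaw,tilt)
FIN=np.array([.5334,-.1359,.107]);GR=FIN+.019*RG[:,2];PRE=GR-.12*RG[:,2]
E
python3 - <<'E'
from h import *
print(GR,PRE)
W=np.array([.32,-.36,.27]);Rm=Rt(np.radians(12),np.radians(15))
move(W,Rm);move(PRE,RG,W,Rm)
E
```

```text
[ 0.54419969 -0.13443982  0.09143611] [ 0.47599113 -0.14366198  0.18973436]
[ 0.6921 -0.4661 -0.2175 -0.0036  0.0832  0.0225]
[ 0.5669 -0.5973  0.4289 -0.0101  0.1111  0.0218]
```

arm_command([
  [[0.692,-0.466,-0.2175,-0.0036,0.083,0.0225],[0.692,-0.466,-0.2175,-0.0036,0.083,0.0225],[0.692,-0.466,-0.2175,-0.0036,0.083,0.0225],[0.692,-0.466,-0.2175,-0.0036,0.083,0.0225],[0.692,-0.466,-0.2175,-0.0036,0.083,0.0225],[0.692,-0.466,-0.2175,-0.0036,0.083,0.0225],[0.692,-0.466,-0.2175,-0.0036,0.083,0.0225],[0.692,-0.466,-0.2175,-0.0036,0.083,0.0225],[0.692,-0.466,-0.2175,-0.0036,0.083,0.0225],[0.692,-0.466,-0.2175,-0.0036,0.083,0.0225]],
], jaw=1)

```text
clock: 1.1
tcp_pos: [0.3192, -0.3615, 0.2699]
ee_rot: [-3.073, -0.32, -0.402]
contact_force: [-0.5, -0.4, -0.0]
finger_gap: 0.094
finger_force: 0.0
```

```bash
python3 -c "
from h import *
print(status.get_state()['clock'],status.get_state()['tcp_pos']);move(PRE,RG)"
```

```text
1.1 [ 0.31916045 -0.36148305  0.2698754 ]
[ 0.5701 -0.603   0.428  -0.0097  0.1115  0.0212]
```

arm_command([
  [[0.57,-0.603,0.428,-0.0097,0.1115,0.0212],[0.57,-0.603,0.428,-0.0097,0.1115,0.0212],[0.57,-0.603,0.428,-0.0097,0.1115,0.0212],[0.57,-0.603,0.428,-0.0097,0.1115,0.0212],[0.57,-0.603,0.428,-0.0097,0.1115,0.0212],[0.57,-0.603,0.428,-0.0097,0.1115,0.0212],[0.57,-0.603,0.428,-0.0097,0.1115,0.0212],[0.57,-0.603,0.428,-0.0097,0.1115,0.0212],[0.57,-0.603,0.428,-0.0097,0.1115,0.0212],[0.57,-0.603,0.428,-0.0097,0.1115,0.0212]],
])

```text
clock: 2.1
tcp_pos: [0.4764, -0.1447, 0.1911]
ee_rot: [-2.953, -0.199, -0.933]
contact_force: [0.9, -0.1, 0.3]
finger_gap: 0.094
finger_force: 0.0
```

```bash
python3 -c "
from h import *
a=imaging.grab_frame('top')[170:320,270:420,::-1];b=imaging.grab_frame('side')[150:300,250:400,::-1]
cv2.imwrite('pics/pre.png',np.hstack([cv2.resize(x,(400,400),interpolation=2) for x in(a,b)]))
print(status.get_state()['clock'],status.get_state()['tcp_pos']);move(GR,RG)"
```

```text
2.2 [ 0.47634172 -0.14432337  0.19088705]
[-3.300e-03 -3.200e-03  4.026e-01  7.000e-04 -3.000e-04  3.000e-04]
```

View pics/pre.png

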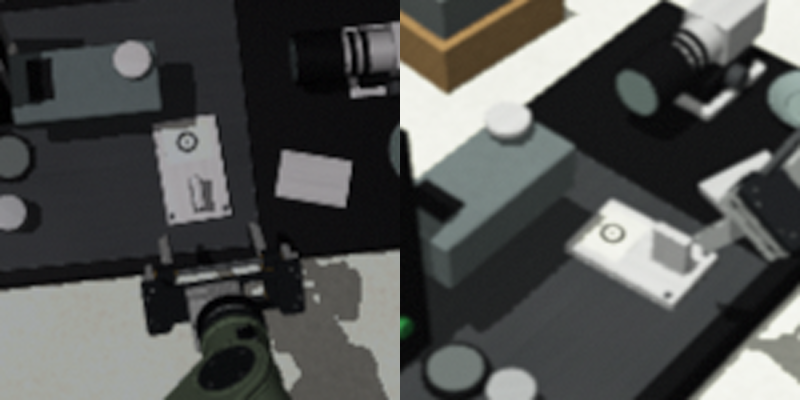

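The fingers (165 and 255 in the left crop) straddle the fin (about 205), and the tool leans back as planned. Moving in now.

arm_command([
  [[-0.003,-0.003,0.1,0,0,0],[-0.003,-0.003,0.2,0,0,0],[-0.003,-0.003,0.3,0,0,0],[-0.003,-0.003,0.36,0,0,0],[-0.003,-0.003,0.4,0,0,0],[-0.003,-0.003,0.4,0,0,0],[-0.003,-0.003,0.4,0,0,0]],
])

```text
clock: 2.9
tcp_pos: [0.5438, -0.1332, 0.0917]
ee_rot: [-2.952, -0.201, -0.932]
contact_force: [-0.1, -0.4, -0.2]
finger_gap: 0.0941
finger_force: 0.0
```

arm_command([
  [[0,0,0,0,0,0],[0,0,0,0,0,0],[0,0,0,0,0,0],[0,0,0,0,0,0],[0,0,0,0,0,0],[0,0,0,0,0,0],[0,0,0,0,0,0],[0,0,0,0,0,0]],
], jaw=0)

```text
clock: 3.7
tcp_pos: [0.5439, -0.1325, 0.0916]
ee_rot: [-2.952, -0.203, -0.932]
contact_force: [0.3, -0.8, -0.1]
finger_gap: 0.0335
finger_force: 0.0
```

```bash
python3 -c "
from h import *
im=imaging.grab_frame('top')[:,:,::-1];cv2.imwrite('pics/g.png',im)
b=imaging.grab_frame('side')[:,:,::-1];cv2.imwrite('pics/gs.png',b)
cv2.imwrite('pics/gc.png',np.hstack([cv2.resize(x,(400,400),interpolation=2) for x in(im[180:260,300:380],b[200:280,290:370])]))
s=status.get_state();print(s['clock'],s['tcp_pos'],s['contact_force'],s['finger_gap'],s['finger_force'],Ro.from_rotvec(s['ee_rot']).as_matrix()[:,1])"
```

```text
3.8 [ 0.54391075 -0.13255324  0.09160883] [-0.01055656 -0.11194966  0.00540632] 0.025405951400195918 0.0 [ 0.13624423 -0.99067415  0.00149411]
```

View pics/gc.png

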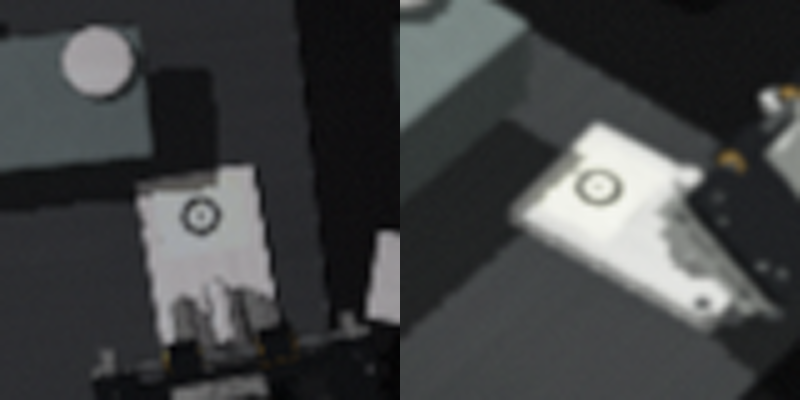

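The fingers are on either side of the fin and still closing (gap 25 mm). The ring is at (201,215) in the left crop, so the carrier hasn't moved. I'll finish closing.

arm_command([
  [[0,0,0,0,0,0],[0,0,0,0,0,0],[0,0,0,0,0,0],[0,0,0,0,0,0],[0,0,0,0,0,0],[0,0,0,0,0,0]],
], jaw=0)

```text
clock: 4.4
tcp_pos: [0.5439, -0.1327, 0.0916]
ee_rot: [-2.952, -0.202, -0.932]
contact_force: [-0.5, -1.5, -0.7]
finger_gap: 0.0119
finger_force: 30.0
```

```bash
cat >> h.py <<'E'
def ring(n,box,th,im=None):
    im=imaging.grab_frame(n) if im is None else im
    u0,v0,u1,v1=box;g=cv2.cvtColor(im,7)[v0:v1,u0:u1];b=cv2.resize(g,None,fx=8,fy=8,interpolation=2)
    cs,_=cv2.findContours((b<th).astype(np.uint8),1,1);out=[]
    for c in cs:
        if len(c)>20:
            e=cv2.fitEllipse(c)
            if 4<e[1][0]/8<12 and e[1][1]<1.8*e[1][0]:out.append(((np.array(e[0])+.5)/8-.5+[u0,v0],np.array(e[1])/8))
    return out
E
python3 -c "
from h import *
a=ring('top',(333,216,347,230),150);b=ring('side',(320,228,338,246),170);print(a,b)
for x in a:print(ray('top',x[0],.0785))
for x in b:print(ray('side',x[0],.0785))
s=status.get_state();print(s['clock'],s['tcp_pos'],s['contact_force'],s['finger_gap'],s['finger_force'],Ro.from_rotvec(s['ee_rot']).as_matrix()[:,1])"
```

```text
[(array([338.66262674, 220.72347736]), array([10.56907749, 13.29243755]))] [(array([329.05452728, 237.23456383]), array([6.29994249, 8.55432892])), (array([322.02079487, 231.24617529]), array([6.11731863, 9.68590927]))]
[ 0.6089391  -0.12262902]
[ 0.60206462 -0.12687321]
[ 0.63086239 -0.12937749]
4.5 [ 0.54391693 -0.13273402  0.09163111] [ 0.10693698 -1.98616248 -1.18642965] 0.012132531989685665 29.988774955272675 [ 0.13591661 -0.99071882  0.00170428]
```

```bash
cat >> h.py <<'E'
def dark(n,c,r,k=0):
    ims=np.mean([cv2.cvtColor(imaging.grab_frame(n),7).astype(float) for _ in range(2)],0);c=np.array(c,float)
    v,u=np.mgrid[:480,:640]
    for _ in range(8):
        d=np.hypot(u-c[0],v-c[1]);w=np.clip((r+.5-d),0,1)
        bg=np.percentile(ims[d<r],85);q=w*np.clip(bg-15-ims,0,None);c=np.array([(q*u).sum(),(q*v).sum()])/q.sum()
    return c
E
python3 -c "
from h import *
a=dark('top',(339.7,222.5),6);b=dark('side',(329.1,236.9),6.5);print(a,b,ray('top',a,.0785),ray('side',b,.0785),tri(b,a))
move(status.get_state()['tcp_pos']+[.0757,.067,0],Ro.from_rotvec(status.get_state()['ee_rot']).as_matrix())"
```

```text
[339.11806929 221.29329294] [327.58631028 236.09492558] [ 0.60697277 -0.12411363] [ 0.60774591 -0.12709879] (array([ 0.6058916 , -0.12441073,  0.08206514]), array([-0.16354502, -0.02903707,  0.12632523,  0.16506029]))
[ 0.2297 -0.1869  0.1607  0.      0.      0.    ]
```

```bash
python3 -c "
from h import *
for r in (4.2,4.8,5.2):
  a=dark('top',(339.7,222.5),r);b=dark('side',(329.1,236.9),r+.7);print(r,a,b,ray('top',a,.0785),ray('side',b,.0785))"
```

```text
4.2 [339.45604686 223.00787027] [328.90957601 237.33757809] [ 0.60113123 -0.12510979] [ 0.60207903 -0.12632487]
4.8 [339.42661814 222.92606997] [328.90782378 237.32776118] [ 0.60141077 -0.12501758] [ 0.6021072  -0.12634752]
5.2 [339.38800877 222.88459452] [328.85769421 237.26836926] [ 0.60155416 -0.12489123] [ 0.60235261 -0.12640938]
```

```bash
python3 -c "
from h import *
s=status.get_state();move(s['tcp_pos']+[.077,.0668,0],Ro.from_rotvec(s['ee_rot']).as_matrix())"
```

```text
[ 0.2332 -0.1856  0.1632  0.      0.      0.    ]
```

arm_command([
  [[0.0117,-0.0093,0.0082,0,0,0],[0.035,-0.0278,0.0245,0,0,0],[0.0583,-0.0464,0.0408,0,0,0],[0.0816,-0.065,0.0571,0,0,0],[0.105,-0.0835,0.0734,0,0,0],[0.1283,-0.1021,0.0898,0,0,0],[0.1516,-0.1206,0.1061,0,0,0],[0.1749,-0.1392,0.1224,0,0,0],[0.1982,-0.1578,0.1387,0,0,0],[0.2099,-0.167,0.1469,0,0,0]],
])

```text
clock: 6.3
tcp_pos: [0.6139, -0.0715, 0.0916]
ee_rot: [-2.951, -0.204, -0.932]
contact_force: [-1.8, -0.2, 1.4]
finger_gap: 0.0119
finger_force: 30.0
```

arm_command([
  [[0.0117,-0.0093,0.0082,0,0,0],[0.02,-0.016,0.014,0,0,0],[0.0233,-0.0186,0.0163,0,0,0],[0.0233,-0.0186,0.0163,0,0,0],[0.0233,-0.0186,0.0163,0,0,0],[0.0233,-0.0186,0.0163,0,0,0],[0.0233,-0.0186,0.0163,0,0,0]],
])

```text
clock: 7.0
tcp_pos: [0.6209, -0.0656, 0.0916]
ee_rot: [-2.951, -0.202, -0.932]
contact_force: [0.4, 1.1, 0.2]
finger_gap: 0.0118
finger_force: 30.0
```

```bash
python3 -c "
from h import *
im=imaging.grab_frame('top')[:,:,::-1];b=imaging.grab_frame('side')[:,:,::-1]
cv2.imwrite('pics/mc.png',np.hstack([cv2.resize(x,(400,400),interpolation=2) for x in(im[160:260,280:380],b[170:270,260:360])]))
s=status.get_state();print(s['clock'],s['tcp_pos']-[0.54391693,-0.13273402,0.09163111],s['contact_force'],s['finger_gap'],s['finger_force'],Ro.from_rotvec(s['ee_rot']).as_matrix()[:,1])"
```

```text
7.1 [ 7.69272376e-02  6.70881573e-02 -3.98063040e-05] [0.60886844 1.73112321 0.37092109] 0.011650120536716073 29.993023574352264 [ 0.13617085 -0.9906848   0.00106384]
```

View pics/mc.png

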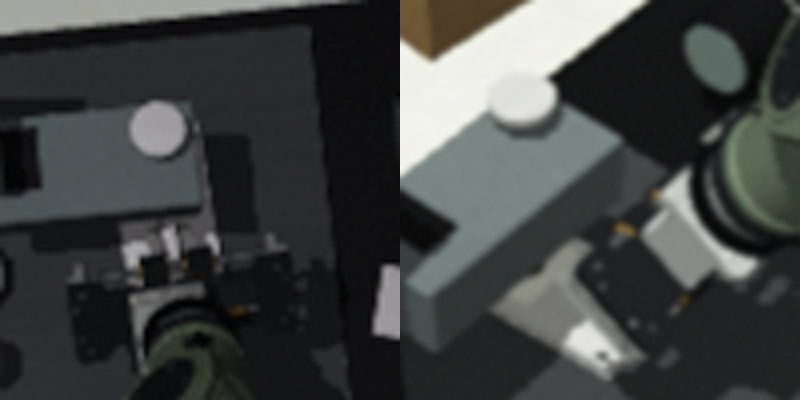

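The carrier moved as planned: its front end is under the beam, the gripper is clear of the head, and the rear corner shows in the side crop at (605,355). Releasing and backing off.

arm_command([
  [[0,0,0,0,0,0],[0,0,0,0,0,0],[0,0,0,0,0,0],[0,0,0,0,0,0],[0,0,0,0,0,0],[0,0,0,0,0,0],[0,0,0,0,0,0]],
], jaw=0.6)

```text
clock: 7.8
tcp_pos: [0.6209, -0.0658, 0.0916]
ee_rot: [-2.952, -0.203, -0.932]
contact_force: [0.0, -0.1, -0.9]
finger_gap: 0.0566
finger_force: 0.0
```

arm_command([
  [[0,0,-0.05,0,0,0],[0,0,-0.15,0,0,0],[0,0,-0.3,0,0,0],[0,0,-0.45,0,0,0],[0,0,-0.6,0,0,0],[0,0,-0.7,0,0,0],[0,0,-0.7,0,0,0],[0,0,-0.7,0,0,0]],
])

```text
clock: 8.6
tcp_pos: [0.5015, -0.0823, 0.264]
ee_rot: [-2.952, -0.202, -0.934]
contact_force: [0.2, 0.5, -0.2]
finger_gap: 0.0565
finger_force: 0.0
```

```bash
python3 -c "
from h import *
im=imaging.grab_frame('top')[:,:,::-1];b=imaging.grab_frame('side')[:,:,::-1];cv2.imwrite('pics/rt.png',im);cv2.imwrite('pics/rs.png',b)
cv2.imwrite('pics/rc.png',np.hstack([cv2.resize(x,(400,400),interpolation=2) for x in(im[180:260,290:370],b[190:270,270:350])]))
s=status.get_state();print(s['clock'],s['tcp_pos'],s['contact_force'],s['finger_gap'])"
```

```text
8.7 [ 0.50097715 -0.08137415  0.26164681] [ 0.10973721 -0.19432407 -0.43736336] 0.05624466692446287
```

View pics/rc.png

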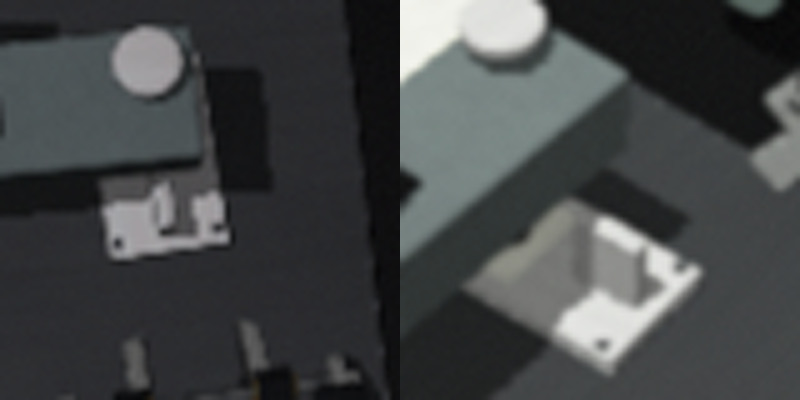

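Run:
```python
from h import *
f=lambda x,y:np.array([290+x/5-.5,180+y/5-.5]);g=lambda x,y:np.array([270+(x-400)/5-.5,190+y/5-.5])
BL,BR=ray("top",f(109,258),.078),ray("top",f(229,242),.078);print(BL,BR,(BL+BR)/2+[.0979,.0138])
a,b=ray("side",g(610,362),.078),ray("side",g(701,270),.078);print(a,b)
y=np.arctan2(b[0]-a[0],-(b[1]-a[1]));print(np.degrees(y),(a+b)/2+.1*np.array([np.cos(y),np.sin(y)]))
# fine-tune: same-template shift of rear screw holes between initial and now
t0,t1=[cv2.cvtColor(cv2.imread(p),6) for p in("pics/top0.png","pics/rt.png")]
for u,v in((334.3,250.8),(355,248)):
    T=t0[int(v)-4:int(v)+6,int(u)-6:int(u)+7];r=cv2.matchTemplate(t1[190:245,300:350],T,5);_,m,_,l=cv2.minMaxLoc(r)
    x,yy=l;q=lambda a,b,c:(a-c)/(2*(a-2*b+c));dx=q(r[yy,x-1],r[yy,x],r[yy,x+1]);dy=q(r[yy-1,x],r[yy,x],r[yy+1,x])
    p0=np.array([u,v]);p1=p0+[300+x+dx-(int(u)-6),190+yy+dy-(int(v)-4)];print(m,p1-p0,ray("top",p1,.078)-ray("top",p0,.078))
P=np.array([.6787,-.0588,.233]);s=status.get_state();p=s["tcp_pos"]
Rd=Rt(np.radians(4.5),0);A=np.array([.6,-.07,.32]);move(A,Rd);move(P+[0,0,.04],Rd,A,Rd)
```

```text
[ 0.57575754 -0.02997946] [ 0.58491011 -0.11077271] [ 0.67823383 -0.05657608]
[ 0.57447775 -0.0325944 ] [ 0.58547287 -0.11201415]
7.882100187087699 [ 0.67903054 -0.05859077]
0.9768229126930237 [-21.01705933 -22.39370728] [0.07695604 0.06882895]
0.9791123270988464 [-21.05212402 -22.23249817] [0.0764848 0.0686742]
[ 0.3837  0.0074  0.0305 -0.0058 -0.1938  0.0179]
[ 0.2645 -0.0166  0.1567  0.      0.      0.    ]
```

All the estimates put the mark within about 2 mm of the needle. Now the head: shut the fingers, go above the pad and push down.

arm_command([
  [[0.384,0.0074,0.03,-0.0058,-0.1938,0.018],[0.384,0.0074,0.03,-0.0058,-0.1938,0.018],[0.384,0.0074,0.03,-0.0058,-0.1938,0.018],[0.384,0.0074,0.03,-0.0058,-0.1938,0.018],[0.384,0.0074,0.03,-0.0058,-0.1938,0.018],[0.384,0.0074,0.03,-0.0058,-0.1938,0.018],[0.384,0.0074,0.03,-0.0058,-0.1938,0.018],[0.384,0.0074,0.03,-0.0058,-0.1938,0.018],[0.384,0.0074,0.03,-0.0058,-0.1938,0.018],[0.384,0.0074,0.03,-0.0058,-0.1938,0.018]],
], jaw=0)

```text
clock: 9.7
tcp_pos: [0.5996, -0.0708, 0.3229]
ee_rot: [3.137, 0.121, 0.006]
contact_force: [0.4, -0.3, 0.5]
finger_gap: 0.0004
finger_force: 0.0
```

```bash
python3 -c "
from h import *
print(status.get_state()['tcp_pos'],status.get_state()['finger_gap']);move(np.array([.6787,-.0588,.26]),Rt(np.radians(4.5),0))"
```

```text
[ 0.5996439  -0.07077028  0.32293446] 0.0004353641265306305
[ 0.265  -0.0198  0.2107  0.0006 -0.0012 -0.0004]
```

arm_command([
  [[0.12,-0.01,0,0,0,0],[0.265,-0.02,0,0,0,0],[0.265,-0.02,0.07,0,0,0],[0.265,-0.02,0.14,0,0,0],[0.265,-0.02,0.2,0,0,0],[0.265,-0.02,0.21,0,0,0],[0.265,-0.02,0.21,0,0,0]],
])

```text
clock: 10.4
tcp_pos: [0.6787, -0.0586, 0.2594]
ee_rot: [3.138, 0.122, 0.003]
contact_force: [0.8, -0.3, 0.3]
finger_gap: 0.0003
finger_force: 0.0
```

```bash
python3 -c "
from h import *
print(status.get_state()['tcp_pos']);move(np.array([.6787,-.0588,.211]),Rt(np.radians(4.5),0))"
```

```text
[ 0.67868333 -0.05857871  0.25939566]
[-0.0003  0.0005  0.1613  0.0005 -0.0006 -0.0003]
```

arm_command([
  [[0,0,0.04,0,0,0],[0,0,0.07,0,0,0],[0,0,0.085,0,0,0],[0,0,0.1,0,0,0],[0,0,0.115,0,0,0],[0,0,0.13,0,0,0],[0,0,0.145,0,0,0],[0,0,0.16,0,0,0],[0,0,0.16,0,0,0],[0,0,0.16,0,0,0]],
])

```text
clock: 11.4
tcp_pos: [0.6793, -0.0585, 0.212]
ee_rot: [3.137, 0.123, 0.004]
contact_force: [-2.7, 0.7, 3.4]
finger_gap: 0.0003
finger_force: 1.5
```

arm_command([
  [[0,0,0.003,0,0,0],[0,0,0.006,0,0,0],[0,0,0.006,0,0,0],[0,0,0.006,0,0,0],[0,0,0.006,0,0,0]],
])

```text
clock: 11.9
tcp_pos: [0.6794, -0.0585, 0.2113]
ee_rot: [3.137, 0.123, 0.005]
contact_force: [-4.9, 1.3, 7.7]
finger_gap: 0.0004
finger_force: 3.7
```

arm_command([
  [[0,0,0.003,0,0,0],[0,0,0.006,0,0,0],[0,0,0.006,0,0,0],[0,0,0.006,0,0,0],[0,0,0.006,0,0,0]],
])

```text
clock: 12.4
tcp_pos: [0.6794, -0.0585, 0.2113]
ee_rot: [3.137, 0.123, 0.006]
contact_force: [-6.2, 1.4, 12.4]
finger_gap: 0.0007
finger_force: 6.1
```

The tool stopped at z = 0.2113 while the force rose to 12 N, so the head is at its stop. Backing off straight up.

arm_command([
  [[0,0,-0.01,0,0,0],[0,0,-0.03,0,0,0],[0,0,-0.08,0,0,0],[0,0,-0.2,0,0,0],[0,0,-0.3,0,0,0],[-0.15,0,-0.35,0,0,0],[-0.3,0,-0.35,0,0,0],[-0.45,0,-0.35,0,0,0],[-0.45,0,-0.35,0,0,0],[-0.45,0,-0.35,0,0,0]],
])

```text
clock: 13.4
tcp_pos: [0.5446, -0.069, 0.3136]
ee_rot: [3.137, 0.122, 0.008]
contact_force: [0.9, -0.9, -0.2]
finger_gap: 0.0004
finger_force: 0.0
```

```bash
python3 -c "
from h import *
im=imaging.grab_frame('top')[:,:,::-1];b=imaging.grab_frame('side')[:,:,::-1]
cv2.imwrite('pics/fc.png',np.hstack([cv2.resize(x,(400,400),interpolation=2) for x in(im[180:260,290:370],b[190:270,270:350])]))
s=status.get_state();print(s['clock'],s['tcp_pos'],s['contact_force'])"
```

```text
13.5 [ 0.54612279 -0.06916748  0.31368777] [-0.55360025 -0.09085896  0.26020302]
```

View pics/fc.png

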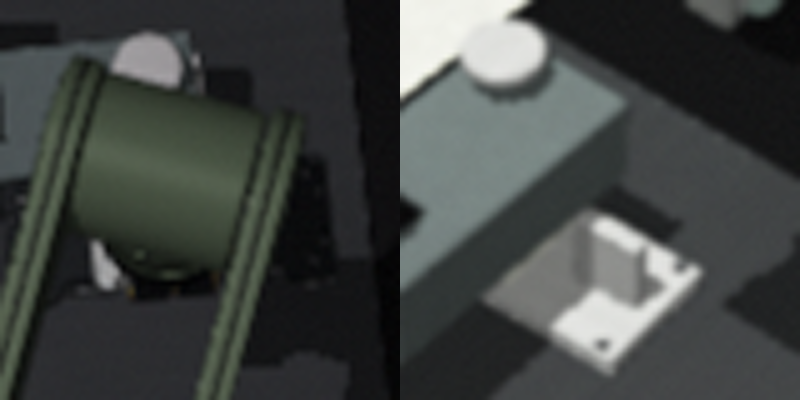

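The side crop shows the head lowered (pad top moved from about y=20 to y=52) and the carrier still in place (corners (612,365) and (700,270)). Handing in.

```bash
python3 -c "
from workcell import bot
print(bot.sign_off())"
```

```text
the job is handed in; nothing more can be done
None
```

I handed the job in at about 13.5 s. The ring mark measures within about 2 mm of straight under the needle, the carrier is released, the head is down at its stop, and the arm is clear; the judge's result wasn't shown.

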